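Seat a magnifier lens in its fitting jig and close the keeper

ROBOT

A 6-joint arm with a two-finger parallel gripper is mounted at the origin on the work surface. World frame = base frame: x ahead of the robot, y to its left, z up, the work surface at z = 0. Lengths are in m, angles in rad, forces in N, time in s.
With the tool pointing down it reaches from about 0.325 to 0.9 m from the base axis. Payload 6.1 kg.
Tool frame: the origin (TCP) lies between the finger pads; the fingertips stand 8 mm ahead of it and the grasp point (between the pads) lies 11 mm behind it; z points along the fingers, y is the line along which they close (so a half turn about z gives the same grasp; the last joint's range is limited). The gripper opens to 85 mm and grips with 20 to 120 N. Pads are 22 mm wide; open, the fingers measure 114 mm over their backs; the gripper's body (76 mm by 85 mm) begins 54 mm behind the grasp point. The pads swing forward as they close: fully open they stand 13 mm farther back than shut.
Start: joints at [-1.27, 0.22, 1.526, -0, 1.395, -0.126], TCP at [0.259, -0.569, 0.239] pointing down, gripper open.
Joint ranges: [-2.98, 2.98], [-0.91, 2.08], [0.09, 2.57], [-1.24, 4.39], [0.2, 2.65], [-2.68, 2.68]. Speed limits (rad/s): [2.57, 2.57, 3.01, 3.14, 3.14, 3.14].

INTERFACE

Orientations are given as a unit quaternion [x, y, z, w].
In Python, from plant import * gives the robot as it stands. The module is installed in compiled form; this text tells all that it offers. Calls block until the motion is done:
- move_pose(position, orientation): joint-space move of the TCP to a pose.
- movel(position, orientation=None, rate=0.15): straight line of the TCP; orientation=None keeps the orientation; rate is the mean speed in m/s.
- goto_joints(angles): joint-space move.
- open_gripper() and gripper_close(force=None): open the fingers fully, or close them until they stop; force is the grip in N (None keeps the last).
- pause(seconds).
- ik(position, orientation): joint angles nearest the present ones, or None.
- grab_frame(name): name is "scene" or "top"; returns a dict with "frame" (480x640x3 uint8, blue, green, red), "depth" (480x640 float32, m along the optical axis (not along the pixel's ray), 0 where there is no reading), "fx", "fy", "cx", "cy" (pixels), "R" (3x3) and "t" (3): a world point X has camera coordinates R X + t. Camera axes: x right, y down, z forward; pixel columns grow to the right and rows downward; lengths in m; the calibration is good to about 2 mm. A picture is of the moment at which its call begins.
A pose or a line that the arm cannot do raises PlanningError and nothing moves.
- close_job(): hands the job in; it is judged then, once.
Readings, each from a call of its own:
- current_t(): time.
- current_qpos(): joint angles.
- current_joint_vel(): joint speeds.
- current_joint_efforts(): joint torques, N m.
- current_ee_pos(): TCP position.
- current_ee_rot(): TCP orientation.
- current_contact_force(): force on the tool from outside, world axes, zero at the start.
- current_torque(): the same for the moment, N m.
- current_opening(): finger opening in m.
- current_gripper_force(): force on a finger pad.
Only numpy, scipy, OpenCV 4.12 (cv2) and the standard library are available. Lean on these libraries where they do the work, as an engineer would, in place of code of your own. Each camera call takes 0.05 s, during which the arm holds its last target. There are 200 camera calls.

TASK

Without picking it up, gently push the round magnifier lens with the fingertips across the flat top of the white jig until it drops fully home, flat, in the round recess. Then push the steel keeper's upright post round to its stop, so that the keeper lies across the seated lens. Leave the flux bottle, the solder spool and the screwdriver where they are.

Things in the scene. Friction and masses are not known exactly. Their poses are not given: they have to be found in the camera images.
- jig: White plastic block fixed to the bench, 200 x 140 x 30 mm (its x, y, z); origin at the centre of its underside, z up. Its flat top (deck, 30 mm above the bench) has no rails: the lens can fall off its edges. A round recess, 60 mm across, 8 mm deep, is centred at x = +45 mm, y = 0. The lens starts on the other half of the deck (negative x). Keeper pivot at x = +45 mm, y = +52 mm.
- recess (a point): Centre of the recess's floor, 22 mm above the bench (jig frame x = +45 mm, y = 0). Axes as the jig's. A lens pushed not quite far enough can rest tilted with its rear edge on the rim, its middle some 4 mm high; a little more push drops it home.
- lens: Loose magnifier lens: disc 56 mm across, 8 mm thick, black rim, clear glass in the middle (its 2 mm bulge is looks only); about 60 g. Origin at the centre of its underside, z up. Underside 30 mm above the bench on the deck, 22 mm when home in the recess, the rim then flush with the deck and 2 mm of play all round. Glass: no more than 25 N of squeeze or push.
- keeper (a joint): Angle (rad) of the steel keeper, a bar 14 mm wide, 3 mm thick, reaching 46 mm from its pivot; swings level 2.5 mm above the deck. At 0 it points along the jig's +x, clear of the recess; it grows clockwise seen from above; at the stop, 1.57, it points along the jig's -y, over the recess, and no lens can pass under it. Stays where left; 0.5 N at the post turns it. Starts at 0 to 0.35.
- keeper_post (a point): Mid-height of the keeper's upright round steel post, 10 mm in diameter and 20 mm tall, standing on the bar 40 mm from the pivot; it spans from 5.5 to 25.5 mm above the deck and this point is 15.5 mm above the deck. Its x axis points from the pivot to the post.
- flux: Bystander: small white bottle with black cap, 34 mm across, 75 mm tall, standing on the bench beside the jig (its -y side). Origin at the centre of its underside.
- spool: Bystander: metal solder spool, 52 mm across, 42 mm tall, standing on the bench on the jig's +y side. Origin at the centre of its underside.
- driver: Bystander: screwdriver with black handle, 150 mm long, lying on the bench along the jig's -y side; x axis along it. Origin on its underside near mid-length.
Mind the look-alikes: they are no part of the job. What is shaped like the lens but green is not meant.

How it is judged:
On the way, in this order (a step that is already met when the one before it is completed fails the run):
1. the lens lies home and flat in the recess, the keeper still open (horizontal distance between lens and recess below 0.0035 m and z of lens in the frame of jig below 0.0245 m and angle between lens's own z axis and vertical below 0.06 rad and value of joint keeper below 0.9 rad), for 0.2 s.
2. the keeper is swung round across the seated lens (horizontal distance between lens and recess below 0.0035 m and z of lens in the frame of jig below 0.0245 m and angle between lens's own z axis and vertical below 0.06 rad and value of joint keeper above 1.4 rad), for 0.2 s.
At the end, for the whole second after the job is handed in: The lens lies in the recess (within 3.5 mm of its centre, underside no more than 2.5 mm above its floor, tilted less than 0.06 rad) and at rest, and the keeper stands at 1.4 rad or more, across the lens (all of step 2 and linear speed of lens below 0.01 m/s); the robot touches nothing.
It fails at once if the lens is lifted (more than 6 mm above the deck) instead of being slid (z of lens in the frame of jig above 0.036 m).
It fails at once if the lens falls off the jig (z of lens in the frame of jig below 0.012 m).
It fails at once if the lens is tipped up by more than 30 degrees (angle between lens's own z axis and vertical above 0.52 rad).
It fails at once if the lens is squeezed or pressed with more than 25 N (contact force between the fingers and lens above 25 N).
It fails at once if the flux bottle, the solder spool or the screwdriver is moved by more than 15 mm (distance of any of flux, spool, driver from where it was at the start of the episode above 0.015 m).
It also fails if it takes over 53 s, if anything falls off the work surface, if the arm or the gripper's body presses on something with over 40 N, if the wrist force passes 120 N, or if a joint passes its speed limit or range.

## Working session

There is one attempt and no reset: what is moved stays moved. The work goes in short steps, each a Python script; the robot and the scene stay as the last script left them, time stands still between calls to the robot, and variables do not carry over. Pictures are saved under pics/ and viewed, at most 10 in all, crops included, and the job is handed in when it is done.

```bash
mkdir -p pics; python3 - <<'E'
from plant import *
import cv2,pickle
d={}
for n in("scene","top"):
    f=grab_frame(n);d[n]=f;cv2.imwrite(f"pics/{n}0.png",f["frame"]);print(n,f["fx"],f["cx"],f["cy"],f["R"],f["t"])
pickle.dump(d,open("f0.pkl","wb"));print(current_t(),current_ee_rot())
E
```

```text
scene 536.6804990711506 317.42901973472436 234.7256120642859 [[-0.75092177  0.66036644 -0.00571492]
 [ 0.57213548  0.64622116 -0.50503386]
 [-0.32981431 -0.38251063 -0.86308061]] [ 0.39213101 -0.32045937  1.04334755]
top 546.5452287060491 319.890482365027 241.03028385324498 [[ 0.0503826  -0.99871627  0.00523531]
 [-0.97818584 -0.05040329 -0.20152413]
 [ 0.2015293   0.0050322  -0.97946956]] [0.00421636 0.54949862 0.83879719]
0.1 [ 9.77312334e-01  2.11801445e-01 -5.64115312e-05 -8.63994773e-04]
```

View pics/top0.png

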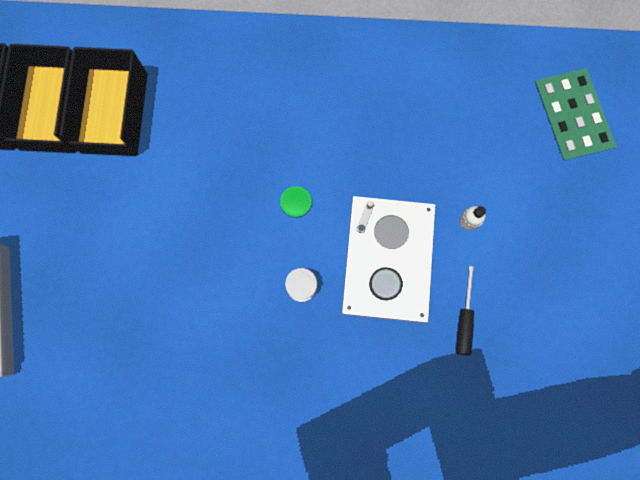

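View pics/scene0.png

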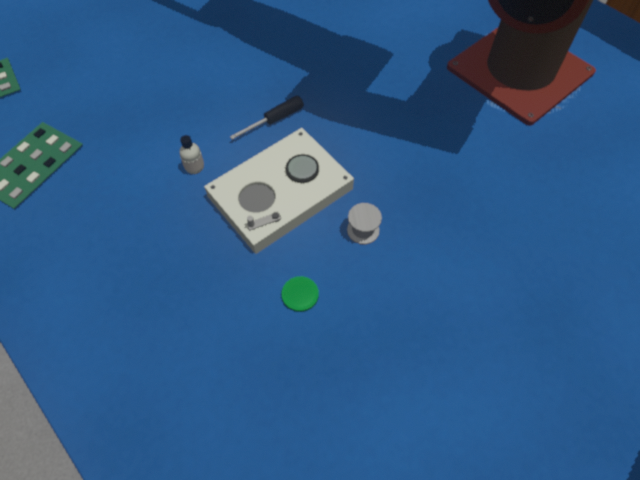

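The top view shows the jig, with its corners near (353,197), (435,205), (428,321) and (343,314). The lens is at (386,284), the recess at (391,232) and the keeper pivot at about (361,229), with the post near (371,205). The green disc at (296,202) is the decoy. The scene view agrees with this, so I'll measure next.

```bash
cat > h.py <<'E'
import numpy as np,cv2
def ray(f,uv,z):
    uv=np.atleast_2d(np.asarray(uv,float));R,t=f["R"],f["t"]
    d=np.c_[(uv[:,0]-f["cx"])/f["fx"],(uv[:,1]-f["cy"])/f["fy"],np.ones(len(uv))]@R
    o=-R.T@t
    return (o+d*((z-o[2])/d[:,2])[:,None])[:,:2]
def jigmask(f,seed):
    hsv=cv2.cvtColor(f["frame"],cv2.COLOR_BGR2HSV)
    m=cv2.inRange(hsv,(0,0,150),(179,70,255))
    n,l,s,c=cv2.connectedComponentsWithStats(m);return (l==l[seed[1],seed[0]]).astype(np.uint8),hsv
def q(yaw): return [np.cos(yaw/2),np.sin(yaw/2),0,0]
E
python3 - <<'E'
from h import *;import pickle
d=pickle.load(open("f0.pkl","rb"))
for n,seed in(("top",(410,260)),("scene",(270,170))):
    f=d[n];m,hsv=jigmask(f,seed)
    c=max(cv2.findContours(m,cv2.RETR_EXTERNAL,cv2.CHAIN_APPROX_NONE)[0],key=cv2.contourArea)
    P=ray(f,c[:,0],.03);r=cv2.minAreaRect((P*1000).astype(np.float32));print(n,"rect",r)
    cs,_=cv2.findContours(m,cv2.RETR_CCOMP,cv2.CHAIN_APPROX_NONE)
    for k in cs:
        a=cv2.contourArea(k)
        if 60<a<5000:
            print(a,k[:,0].mean(0));
            for z in(.03,.038):
                e=cv2.fitEllipse((ray(f,k[:,0],z)*1000).astype(np.float32));print("  ",z,e)
    x,y,w,h=cv2.boundingRect(c);im=f["frame"][y-8:y+h+8,x-8:x+w+8]
    cv2.imwrite(f"pics/{n}crop.png",cv2.resize(im,None,fx=4,fy=4,interpolation=cv2.INTER_CUBIC));print("crop origin",x-8,y-8)
E
```

```text
top rect ((531.4501342773438, -84.9012222290039), (141.91757202148438, 202.78565979003906), 87.08514404296875)
917.5 [385.65979381 283.58762887]
   0.03 ((487.86505126953125, -80.12846374511719), (56.176544189453125, 57.74428939819336), 28.40678596496582)
   0.038 ((486.8045654296875, -79.17254638671875), (55.678470611572266, 57.2323112487793), 28.407148361206055)
crop origin 334 188
scene rect ((531.1029052734375, -84.7133560180664), (141.38087463378906, 200.88693237304688), 87.12167358398438)
260.0 [262.60638298 221.77659574]
   0.03 ((597.8082275390625, -44.44320297241211), (22.86540985107422, 63.823848724365234), 69.1419906616211)
   0.038 ((600.3302001953125, -40.035526275634766), (22.608102798461914, 63.1056022644043), 69.14199829101562)
933.0 [256.48979592 196.79591837]
   0.03 ((576.3136596679688, -86.04381561279297), (60.492557525634766, 61.24507141113281), 76.10836029052734)
   0.038 ((579.0775756835938, -81.1679916381836), (59.811805725097656, 60.555843353271484), 76.10820007324219)
857.5 [301.7311828  168.27956989]
   0.03 ((485.235107421875, -81.09993743896484), (58.69412612915039, 63.84785079956055), 133.30787658691406)
   0.038 ((489.0239562988281, -76.27974700927734), (58.033607482910156, 63.12934112548828), 133.307861328125)
crop origin 196 120
```

View pics/topcrop.png

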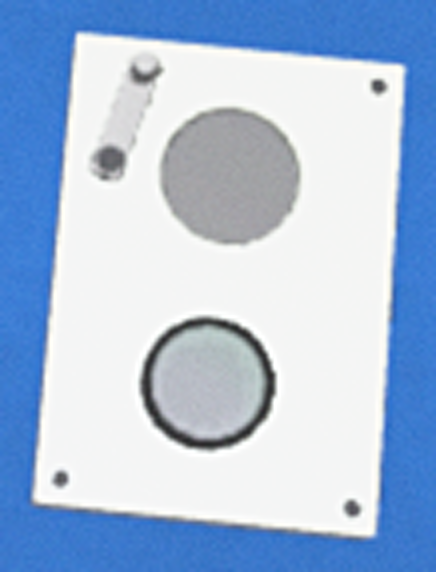

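```bash
cat > lens.py <<'E'
from h import *
def lens(f,seed):
    m,hsv=jigmask(f,seed)
    out=[]
    for k in cv2.findContours(m,cv2.RETR_CCOMP,cv2.CHAIN_APPROX_NONE)[0]:
        if 600<cv2.contourArea(k)<4000: out.append(np.round(cv2.fitEllipse((ray(f,k[:,0],.034)*1000).astype(np.float32))[0],1))
    return out
E
python3 - <<'E'
from plant import *;from lens import *;import pickle
d=pickle.load(open("f0.pkl","rb"));piv=np.array([.5789,-.0352])
p=ray(d["top"],(370.4,204.3),.0555)[0];v=p-piv;print("post",p,np.hypot(*v),"angle",-np.arctan2(v[1],v[0])-np.radians(2.9))
L=np.array([.4872,-.0793]);C=np.array([.5762,-.0866]);u=(C-L)/np.linalg.norm(C-L);yaw=np.arctan2(u[1],u[0])
s=L-u*(.028+.011+.012)
gripper_close(20)
move_pose([*s,.10],q(yaw));movel([*s,.0415],rate=.08);print(current_ee_pos(),current_contact_force(),current_opening())
e=C-u*(.028+.011+.030)
movel([*e,.0415],rate=.03);print(current_ee_pos(),current_contact_force())
b=e-u*.05
movel([*b,.06],rate=.15)
for n,sd in(("top",(410,260)),("scene",(285,235))):
    f=grab_frame(n);d[n]=f;print(n,lens(f,sd));cv2.imwrite(f"pics/{n}1.png",f["frame"])
pickle.dump(d,open("f1.pkl","wb"));print(current_t())
cv2.imwrite("pics/s1c.png",np.hstack([cv2.resize(d["scene"]["frame"][100:270,180:380],None,fx=2,fy=2),cv2.resize(d["top"]["frame"][180:350,310:470],None,fx=2,fy=2)]))
E
```

```text
post [ 0.61521186 -0.04848933] 0.03866726574996191 angle 0.30022270354461755
[ 0.43676782 -0.07529048  0.04185542] [ 0.15442363  1.2419361  -0.14567273] -0.0005370381790101665
[ 0.50738079 -0.08096664  0.04153126] [0.33410209 0.50740653 0.48940558]
top [array([478.9,  60.2]), array([ 390.7, -162.5])]
scene [array([474.3,  56.9])]
6.8417
```

View pics/s1c.png

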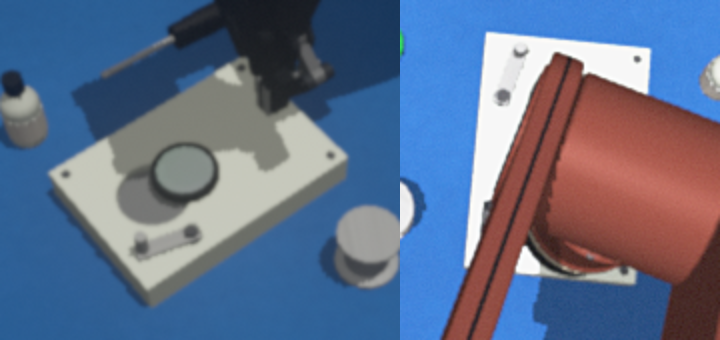

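The push worked: the lens sits at about (272,186) in the scene view, overlapping the recess edge. The arm hides it from the top view, so I'll measure its dark rim in the scene image.

```bash
cat > rim.py <<'E'
from h import *
def rim(f,near,z=.034,thr=85):
    g=cv2.cvtColor(f["frame"],cv2.COLOR_BGR2GRAY);m=(g<thr).astype(np.uint8)
    best=None
    for k in cv2.findContours(m,cv2.RETR_EXTERNAL,cv2.CHAIN_APPROX_NONE)[0]:
        if 400<cv2.contourArea(cv2.convexHull(k))<2500 and np.hypot(*(k[:,0].mean(0)-near))<20:
            h=cv2.convexHull(k);
            mm=np.zeros_like(m);cv2.drawContours(mm,[h],-1,1,-1)
            k2=cv2.findContours(mm,cv2.RETR_EXTERNAL,cv2.CHAIN_APPROX_NONE)[0][0]
            return cv2.fitEllipse((ray(f,k2[:,0],z)*1000).astype(np.float32))
E
python3 - <<'E'
from rim import *;import pickle
f0=pickle.load(open("f0.pkl","rb"))["scene"];f=pickle.load(open("f1.pkl","rb"))["scene"]
for t in(60,75,90,100): print(t,rim(f0,(302,168),thr=t),rim(f,(272,186),thr=t))
E
```

```text
60 None ((555.796875, -77.89804077148438), (33.42418670654297, 55.373252868652344), 31.16771697998047)
75 ((492.4753723144531, -73.11319732666016), (36.53663635253906, 56.08406066894531), 44.121829986572266) ((550.4730834960938, -82.50414276123047), (52.36106491088867, 55.94602584838867), 5.890385150909424)
90 None None
100 None None
```

```bash
python3 - <<'E'
from plant import *;from rim import *;import pickle
L=np.array([.549,-.0834]);C=np.array([.5762,-.0868]);u=(C-L)/np.linalg.norm(C-L);yaw=np.arctan2(u[1],u[0])
s=C-u*(.028+.011+.045)
movel([*s,.0415],q(yaw),rate=.1)
for g in(.032,.030,.0285):
    e=C-u*(g+.011);movel([*e,.0415],rate=.025);print(g,current_ee_pos(),current_contact_force())
movel([*(e-u*.05),.06],rate=.15)
f=grab_frame("scene");pickle.dump(f,open("f2.pkl","wb"));print(current_t())
for z in(.026,.03,.034):print(z,rim(f,(258,196),z=z,thr=75))
cv2.imwrite("pics/s2c.png",cv2.resize(f["frame"][120:260,190:370],None,fx=4,fy=4,interpolation=cv2.INTER_CUBIC))
dd=f["depth"];fu=[(u,v) for u,v in((258,197),(250,190),(266,204),(262,190),(250,200),(225,190),(300,160))]
for u,v in fu:
    z=dd[v,u];X=f["R"].T@(np.array([(u-f["cx"])/f["fx"]*z,(v-f["cy"])/f["fy"]*z,z])-f["t"]);print(u,v,X.round(4))
E
```

```text
0.032 [ 0.53347665 -0.08143338  0.04149249] [-1.46673    -0.21747697  0.82980965]
0.03 [ 0.53566725 -0.0817581   0.0415494 ] [ 0.40045765 -0.40149891 -0.18440716]
0.0285 [ 0.53715702 -0.08196152  0.04153947] [0.58180465 0.59657286 0.50699924]
10.2417
0.026 ((575.1170654296875, -88.26023864746094), (54.2102165222168, 55.32456970214844), 122.11474609375)
0.03 ((576.4979858398438, -85.82356262207031), (53.906898498535156, 55.015018463134766), 122.11492156982422)
0.034 ((577.87890625, -83.38688659667969), (53.603572845458984, 54.70545196533203), 122.11493682861328)
258 197 [ 0.575  -0.0841  0.029 ]
250 190 [ 0.5769 -0.1022  0.031 ]
266 204 [ 0.5733 -0.0658  0.0278]
262 190 [ 0.5623 -0.0894  0.0309]
250 200 [ 0.5886 -0.0871  0.0306]
225 190 [ 0.6066 -0.13    0.0294]
300 160 [ 0.497  -0.0695  0.0722]
```

View pics/s2c.png

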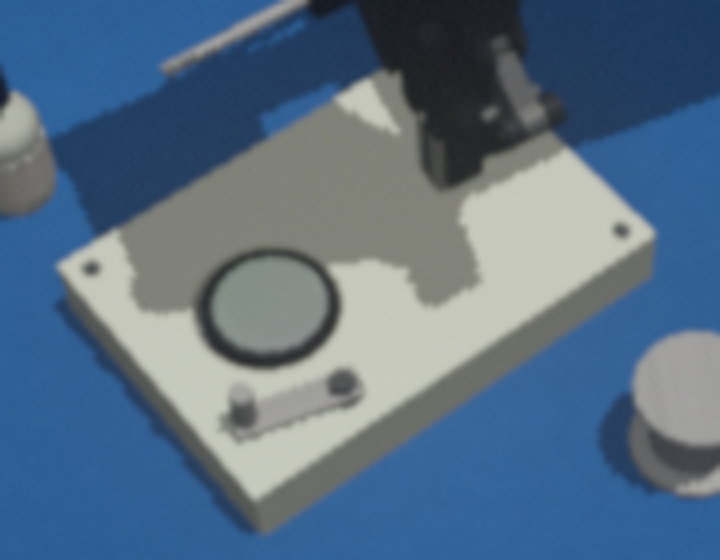

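The scene view shows the lens centred and flush in the recess at about crop (268,305), and the keeper is still open. Next is the post swing.

```bash
python3 - <<'E'
from plant import *;from h import *;import pickle
piv=np.array([.5789,-.0352])
def pose(a,back):
    th=np.radians(-2.9)-a;d=np.array([np.cos(th),np.sin(th)]);t=np.array([d[1],-d[0]])
    return piv+.040*d-t*(.016+back),q(th+np.pi/2)
p=current_ee_pos();movel([p[0],p[1],.12],rate=.2)
s,o=pose(.30,.014)
print(ik([*s,.12],o))
move_pose([*s,.12],o);movel([*s,.051],rate=.1);print(current_ee_pos(),current_contact_force())
for a in list(np.linspace(.30,1.5,9)):
    s,o=pose(a,0);movel([*s,.051],o,rate=.035);print(round(a,2),current_contact_force().round(1) if hasattr(current_contact_force(),'round') else current_contact_force())
s,o=pose(1.5,.03);movel([*s,.051],o,rate=.1);movel([*s,.13],o,rate=.2)
movel([.45,-.30,.25],rate=.25)
print(current_t())
for n in("top","scene"):
    f=grab_frame(n);cv2.imwrite(f"pics/{n}3.png",f["frame"])
    c=f["frame"][120:260,190:370] if n=="scene" else f["frame"][190:330,330:460]
    cv2.imwrite(f"pics/{n}3c.png",cv2.resize(c,None,fx=4,fy=4,interpolation=cv2.INTER_CUBIC))
E
```

```text
[-1.58783107e-01  3.32262917e-01  1.62359538e+00 -4.44089210e-16
  1.18573436e+00  1.91831441e-01]
[ 0.62729288 -0.02086025  0.05154351] [0.12062872 0.57845089 0.61161771]
0.3 [-0.3 -0.  -0.3]
0.45 [-0.5  0.4 -0.1]
0.6 [0.5 0.6 0.7]
0.75 [ 0.2  0.4 -1.2]
0.9 [-0.1 -0.2  0.1]
1.05 [ 0.2 -0.1  0. ]
1.2 [ 0.9 -0.4 -0.1]
1.35 [ 0.3 -0.1  1.1]
1.5 [ 0.1 -0.3 -0.1]
18.2333
```

View pics/scene3c.png

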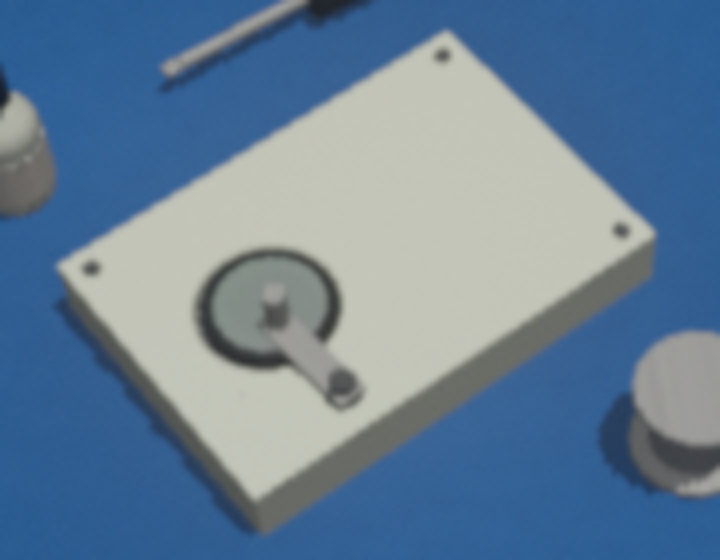

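View pics/top3c.png

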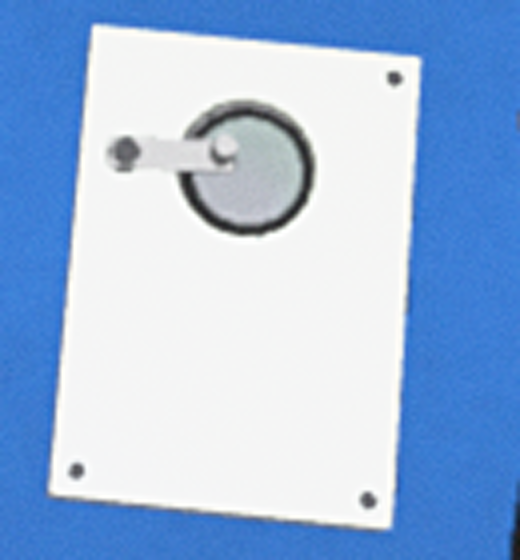

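Both views show the lens in the recess with the keeper bar across it. The post tops are near full-image (386,227) in the top view and (258.8,193) in the scene view. I'll check the keeper angle before handing in.

```bash
python3 - <<'E'
from plant import *;from h import *
piv=np.array([.5789,-.0352])
for n,uv in(("top",(386,227.2)),("scene",(258.8,192.7))):
    f=grab_frame(n);p=ray(f,uv,.0555)[0];v=p-piv;print(n,p,np.hypot(*v),-np.arctan2(v[1],v[0])-np.radians(2.9))
E
```

```text
top [ 0.57749816 -0.07541027] 0.04023470075162219 1.5550305078179598
scene [ 0.57822808 -0.07359198] 0.038397861541191416 1.5376815395031567
```

The keeper measures about 1.54 rad in both views, well above the required 1.4.

```bash
python3 -c "
from plant import *
print(close_job(),current_t())"
```

```text
the job is handed in; nothing more can be done
the job is handed in; nothing more can be done
```

The lens was pushed flat into the recess and the keeper swung across it to about 1.54 rad; the flux bottle, spool and screwdriver were not touched, and the job is handed in at about 18 s on the robot's clock (no verdict was returned).

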